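Bring a toy tray forward into its bay by the far lip

TASK

The pink display tray full of toy boxes has been pushed to the back of the counter. First hook a fingertip behind its far lip and drag it towards you until it sits squarely against the blue front rail, pressing it lightly home (ease it up the last centimetre without a bump, and hold it there a moment with 6 to 12 N, never hard); then nudge it sideways along the rail until it is just as gently pressed home against the blue divider. Leave it snug in that corner, with the wooden skittle still standing on it and the other toys untouched.

Things in the scene. Friction and masses are not known exactly. Their poses are not given: they have to be found in the camera images.
- tray: Pink open display tray, loose, 0.5 to 0.95 kg with its contents, walls 5 mm thick, 120 mm (x, front to back) x 170 mm (y) x 56 mm high. Packed to 53 mm height with flat toy boxes that belong to it, so nothing fits inside the walls. Origin at the centre of its underside; x points from its front to its far side, y to its left, z up. It slides on the counter with 2 to 7 N of friction, which a pull must overcome before anything reaches the rail or divider.
- tray_lip (a point): Middle of the far lip's outer top edge, 66 mm behind the tray's centre and 56 mm up. The lip is a straight ledge along the whole 170 mm far side, 6 mm deep outward and 6 mm high; under it the far wall is plain.
- tray_front (a point): Middle of the tray's front outer face, 25 mm up; axes as the tray's.
- tray_left (a point): Middle of the tray's left outer face (+y, 85 mm from its centre), 25 mm up; axes as the tray's.
- rail: Blue front rail, fixed, rigid, 12 mm thick (x) x 260 mm long (y) x 50 mm high. Origin at the centre of its underside; x points away from the robot side into the bay, y along the rail to the left.
- rail_face (a point): Middle of the rail's inner face (the face the tray's front must meet), 25 mm up; x points into the bay, y along the rail to the left.
- divider: Blue divider, fixed, rigid, square to the rail at its left end, 200 mm long (x) x 12 mm thick (y) x 50 mm high. Origin at the centre of its underside, axes as the rail's.
- divider_face (a point): Middle of the divider's inner (right-hand) face, which the tray's left side must meet, 25 mm up; axes as the rail's.
- skittle_mid (a point): Half-way up the small wooden skittle, loose, 30 g, 30 mm wide and 52 mm high, standing upright on top of the tray near its front left part. Its z axis points up.
- carton: Purple toy carton, loose, 100 x 70 x 90 mm, standing left of the divider. Origin at the centre of its underside.
- stacker: Ring-stacking toy, loose, 64 mm wide and 90 mm high, on the right of the work. Origin at the centre of its underside.
- truck: Red, yellow and teal toy truck that does not roll, loose, 110 x 45 x 65 mm, on the right of the work. Origin at the centre of its underside.
Things that resemble listed ones, but are neither listed nor needed, are in the scene too. What is shaped like the divider but orange or purple is not meant.

How it is judged:
By the outcome, as a careful person would: the job done as asked, in the order asked, and still so for the second after the job is handed in, with the robot touching nothing.
It also fails if it takes over 72 s, if anything falls off the work surface, if the arm or the gripper's body presses on something with over 40 N, if the wrist force passes 120 N, or if a joint passes its speed limit or range.

ROBOT

A 7-joint arm with a two-finger parallel gripper is mounted at the origin on the work surface. World frame = base frame: x ahead of the robot, y to its left, z up, the work surface at z = 0. Lengths are in m, angles in rad, forces in N, time in s.
With the tool pointing down it reaches from about 0.425 to 0.875 m from the base axis. Payload 4.7 kg.
Tool frame: the origin (TCP) lies at the very end of the fingers, on their centre line; the grasp point (between the pads) lies 19 mm behind it (ctrl.grasp_offset is the distance from the TCP to the grasp point, in m); z points along the fingers, y is the direction in which the jaws open and shut (so a half turn about z gives the same grasp; the last joint's range is limited). The gripper opens to 87 mm and grips with 3 to 60 N. Pads are 19 mm wide; open, the fingers measure 117 mm over their backs; the gripper's body (75 mm by 190 mm) begins 51 mm behind the grasp point.
Start: joints at [-1.131, 0.321, -0.07, 1.45, 0.023, 1.371, -0.057], TCP at [0.269, 0.592, 0.194] pointing down, gripper open.
Joint ranges: [-2.86, 2.86], [-0.3, 2.09], [-1.38, 1.24], [0.06, 2.45], [-1.56, 4.7], [0.09, 2.05], [-2.69, 2.69]. Speed limits (rad/s): [2.57, 2.57, 3.14, 3.14, 3.14, 3.14, 3.14].

INTERFACE

Orientations are given as a rotation vector (axis times angle).
In Python, from bench import ctrl gives the robot as it stands.
- The arm moves only by the shell command python3 -m creep 'ROWS' [FORCE]. ROWS is JSON, a list that holds one entry, the list of rows, each a list of 7 numbers: the opening, from 0 (shut) to 1 (fully open), then the shift along the tool's x, y, z in mm, then the turn, a rotation vector about the tool's x, y, z in rad. In form: [[[grip, dx, dy, dz, rx, ry, rz], ...]]. A call has 1 to 5 rows; each row is the pose to reach, as a shift and turn from the pose commanded when the call began, along the tool's axes at that moment; what a row does not reach only later rows make up. A row lasts 1/10 s, in which the tool goes at most 50 mm and 8.59 degrees, less where a joint would pass 70% of its speed; a pose out of reach is approached as far as the arm can. A call with a gripper value outside its range is refused whole. The fingers move at their own pace and stop on an object; FORCE is the grip in N (left out, the last holds). Time passes only in rows, so rows that repeat a pose let the fingers close. It gives the time, the measured TCP pose, the force and the opening at its end, in the units of the state.
- ctrl.get_state(): the state, without advancing time (a new reading comes with each control period).
- ctrl.get_image(name): name is "scene" or "top" or "wrist"; returns the picture (384x512x3 uint8, red, green, blue); there is no depth.
- ctrl.camera_params(name): a dict with "K" (3x3 intrinsics, pixels), "pose" (4x4, takes a point from camera to world coordinates). Camera axes: x right, y down, z forward; pixel columns grow to the right and rows downward; lengths in m; the calibration is good to about 2 mm. A picture is of the moment at which its call begins: read the wrist's pose just before it. camera_params takes no time and is no camera call; for the wrist camera it gives the pose at the moment of the call.
- ctrl.close_job(): hands the job in, once; it reports no verdict.
The state is a dict: "time": time; "joint_positions": joint angles; "qd": joint speeds; "joint_torque": joint torques, N m; "position": TCP position; "tool_rot": TCP orientation; "ft_force": force on the tool from outside, world axes, zero at the start; "torque": the same for the moment, N m; "grip_width": opening from 0.0 (shut) to 1.0 (fully open).
Only numpy, scipy, OpenCV 4.12 (cv2) and the standard library are available. Lean on these libraries where they do the work, as an engineer would, in place of code of your own. Each camera call takes 0.05 s, during which the arm holds its last target. There are 200 camera calls.

## Working session

There is one attempt and no reset: what is moved stays moved. The work goes in short steps, Python scripts to look and compute and a shell command to move; the robot and the scene stay as the last step left them, time stands still between calls to the robot, and variables do not carry over. Pictures are saved under pics/ and viewed, about 8 in all and at most 12, crops included, and the job is handed in when it is done.

```bash
ls; mkdir -p pics; python3 - <<'E'
from bench import ctrl
import cv2,numpy as np
np.set_printoptions(precision=3,suppress=True)
s=ctrl.get_state();print(s)
for n in("scene","top"):
    im=ctrl.get_image(n);cv2.imwrite(f"pics/{n}0.png",im[:,:,::-1]);p=ctrl.camera_params(n);print(n,p["K"],p["pose"])
E
```

```text
pics
{'time': 0.0, 'joint_positions': array([-1.131,  0.322, -0.07 ,  1.452,  0.023,  1.371, -0.057]), 'qd': array([-0.   , -0.002,  0.001, -0.001,  0.   , -0.002,  0.   ]), 'joint_torque': array([ -0.   , -49.131,  -0.404, -31.253,  -0.064,   0.044,   0.   ]), 'position': array([0.268, 0.591, 0.193]), 'tool_rot': array([-0.664, -3.07 ,  0.003]), 'ft_force': array([-0.232,  1.317,  0.641]), 'torque': array([ 0.005,  0.   , -0.012]), 'grip_width': 0.9980937890930017}
scene [[350.834   0.    256.307]
 [  0.    350.834 188.56 ]
 [  0.      0.      1.   ]] [[-0.07   0.725 -0.685  1.075]
 [ 0.998  0.057 -0.041 -0.005]
 [ 0.01  -0.686 -0.728  0.652]
 [ 0.     0.     0.     1.   ]]
top [[396.564   0.    250.084]
 [  0.    396.564 191.185]
 [  0.      0.      1.   ]] [[-0.014 -0.996  0.085  0.432]
 [-1.     0.016  0.027 -0.052]
 [-0.028 -0.084 -0.996  1.078]
 [ 0.     0.     0.     1.   ]]
```

View pics/scene0.png

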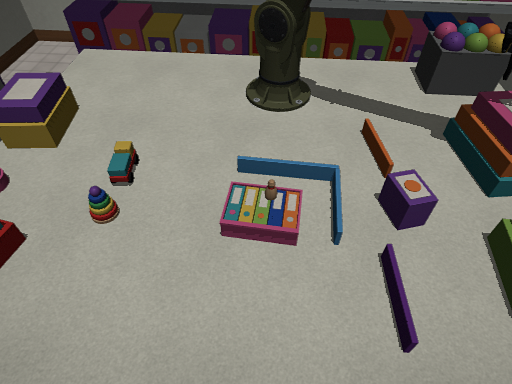

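View pics/top0.png

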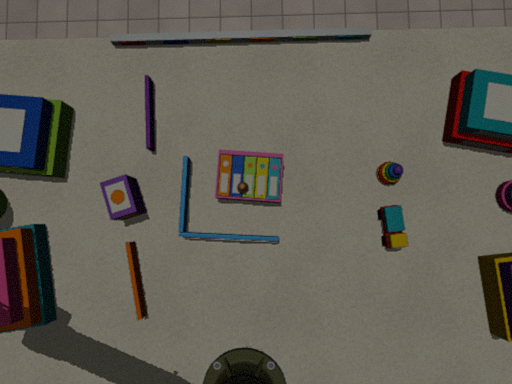

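Target candidates in the top view:
- **Divider:** the blue bar at (185,195), joined to the blue rail at (230,238). The lookalikes are the purple bar (150,113) and the orange bar (136,280); I reject both on colour.
- **Tray:** the pink box at (250,177), with the skittle at (243,187).
- **Other toys:** carton (122,197), stacker (390,172), truck (394,226).

Next I'll measure the poses and make one close crop to check.

```bash
cat > h.py <<'E'
from bench import ctrl
import cv2,numpy as np
from scipy.spatial.transform import Rotation as R
np.set_printoptions(precision=4,suppress=True)
def ray(n,uv,z,p=None):
    p=p or ctrl.camera_params(n);T=p["pose"]
    uv=np.atleast_2d(uv).astype(float)
    d=np.c_[uv,np.ones(len(uv))]@np.linalg.inv(p["K"]).T@T[:3,:3].T
    return T[:3,3]+d*((z-T[2,3])/d[:,2])[:,None]
def mask(im,lo,hi,roi):
    h=cv2.cvtColor(im,cv2.COLOR_RGB2HSV);m=cv2.inRange(h,lo,hi);k=np.zeros_like(m);x0,y0,x1,y1=roi;k[y0:y1,x0:x1]=255
    return m&k
def rect(pts):  # world xy
    (c,sz,a)=cv2.minAreaRect(pts[:,:2].astype(np.float32)*1000);return np.array(c),sz,a
def togo(xyz,yaw):
    """shift mm/turn in tool axes to a tool-down pose whose tool x points along yaw"""
    s=ctrl.get_state();R0=R.from_rotvec(s["tool_rot"])
    Rt=R.from_matrix(np.array([[np.cos(yaw),np.sin(yaw),0],[np.sin(yaw),-np.cos(yaw),0],[0,0,-1]]))
    return R0.inv().apply(np.array(xyz)-s["position"])*1000,(R0.inv()*Rt).as_rotvec()
E
python3 - <<'E'
from h import *
im=cv2.imread("pics/top0.png")[:,:,::-1].copy()
hsv=cv2.cvtColor(im,cv2.COLOR_RGB2HSV)
print(hsv[160,284],hsv[151,250],hsv[195,185],hsv[238,230])
m=mask(im,(155,90,60),(178,255,255),(200,135,300,215))
c=np.vstack([c.reshape(-1,2) for c in cv2.findContours(m,cv2.RETR_EXTERNAL,2)[0] if cv2.contourArea(c)>20])
print("tray px",c.min(0),c.max(0),(cv2.boxPoints(cv2.minAreaRect(c))));print("tray",rect(ray("top",c,.056)))
for n,roi in(("div",(170,150,192,233)),("rail",(192,225,290,250))):
    m=mask(im,(95,100,50),(115,255,255),roi);c=np.vstack([c.reshape(-1,2) for c in cv2.findContours(m,cv2.RETR_EXTERNAL,2)[0]])
    # bright = top face
    ys,xs=np.nonzero(m);v=hsv[ys,xs,2];print(n,np.percentile(v,[10,50,90]));
    w=ray("top",np.c_[xs,ys],.05);r=rect(w);print(r,cv2.boxPoints(r))
cv2.imwrite("pics/crop1.png",cv2.resize(im[125:260,165:305][:,:,::-1],None,fx=5,fy=4.4*5/4.4,interpolation=2)[:600])
E
```

```text
[ 28  32 113] [174  57 116] [101 196  52] [103 146 105]
tray px [215 150] [282 201] [[214.7752 197.2603]
 [218.0983 149.0757]
 [283.5799 153.5917]
 [280.2568 201.7763]]
tray (array([560.1267, -23.2784]), (169.9955596923828, 126.0482406616211), 85.12037658691406)
div [ 83.2 115.  120. ]
(array([514.863 , 150.4608]), (200.22991943359375, 31.069740295410156), 2.994739532470703) [[414.0732 160.744 ]
 [415.6963 129.7167]
 [615.6528 140.1776]
 [614.0297 171.2049]]
rail [ 81.5 115.  119. ]
(array([403.0287,  16.0432]), (222.9379425048828, 11.652009963989258), 86.70526123046875) [[390.8059 -94.9067]
 [402.4387 -95.5763]
 [415.2514 126.9931]
 [403.6187 127.6628]]
```

View pics/crop1.png

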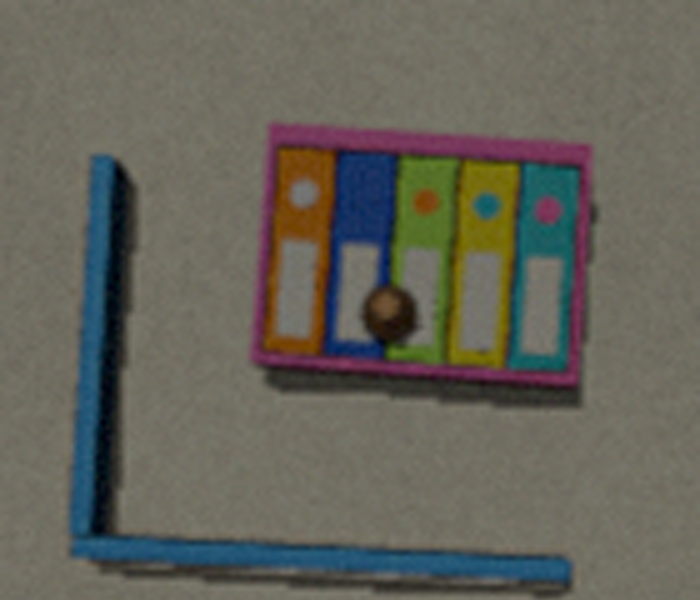

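The tray is clear at crop (425,255), with its far lip along the top edge from (270,128) to (590,150). The skittle stands at (388,312). The blue L-shape is the rail and divider. Next I'll refine the rail and divider faces using only their bright top faces.

```bash
python3 - <<'E'
from h import *
im=cv2.imread("pics/top0.png")[:,:,::-1].copy()
res={}
for n,roi in(("div",(170,145,200,240)),("rail",(176,228,290,250))):
    m=mask(im,(95,100,88),(115,255,255),roi)
    if n=="div": m[232:]=0
    ys,xs=np.nonzero(m);w=ray("top",np.c_[xs,ys],.05)[:,:2]*1000
    vx,vy,x0,y0=cv2.fitLine(w.astype(np.float32),cv2.DIST_HUBER,0,.01,.01).ravel()
    print(n,len(w),"width est",len(w)*(1078-50)**2/396.6**2/(200 if n=="div" else 260),"dir deg",np.degrees(np.arctan(vy/vx)),"centre",x0,y0,rect(w/1000))
    
m=mask(im,(155,90,60),(178,255,255),(200,135,300,215))
print(ray("top",[(215+ -50+388/5-0,125+312/5)],.1))
print([ (k,togo(p,y)) for k,p,y in [("a",(.66,-.02,.19),np.radians(180-4.5))]])
E
```

```text
div 303 width est 10.178726436434351 dir deg -3.5227745 centre 516.1412 151.059 (array([516.8695, 150.9417]), (10.50725269317627, 197.20103454589844), 86.45233917236328)
rail 401 width est 10.36219675300882 dir deg 86.29185 centre 403.39844 31.979301 (array([403.3871,  33.6372]), (258.1723937988281, 20.284318923950195), 83.90731048583984)
[[ 0.5248 -0.0079  0.1   ]]
[('a', (array([-609.2586, -395.0738,    3.8147]), array([-0.0018, -0.0002, -0.3472])))]
```

```bash
python3 -m creep '[[[1,-120,-80,0,0,0,-0.12],[1,-160,-108,0,0,0,-0.2],[1,-200,-136,0,0,0,-0.28],[1,-240,-162,0,0,0,-0.36],[1,-280,-190,0,0,0,-0.363]]]'; python3 - <<'E'
from h import *
print(togo((.6495,-.0288,.193),np.radians(176.4)))
E
```

```text
time: 0.6
position: [0.3998, 0.3767, 0.1937]
tool_rot: [-0.096, -3.14, 0.0]
ft_force: [0.7, 0.2, 0.6]
grip_width: 1.001
(array([-273.9512, -389.5867,    0.7684]), array([-0.0002, -0.0002,  0.0019]))
```

```bash
python3 -m creep '[[[1,-29,-41,0,0,0,0],[1,-57,-82,0,0,0,0],[1,-86,-123,0,0,0,0],[1,-115,-163,0,0,0,0],[1,-143,-204,0,0,0,0]]]';python3 -m creep '[[[1,-25,-37,0,0,0,0],[1,-50,-74,0,0,0,0],[1,-74,-111,0,0,0,0],[1,-95,-150,0,0,0,0],[1,-95,-150,0,0,0,0]]]'; python3 - <<'E'
from h import *
print(togo((.6495,-.0288,.193),np.radians(176.4)))
E
```

```text
time: 1.1
position: [0.5296, 0.1644, 0.1939]
tool_rot: [-0.098, -3.14, -0.0]
ft_force: [0.9, -0.0, -1.4]
grip_width: 1.0
time: 1.6
position: [0.6156, 0.0013, 0.1935]
tool_rot: [0.116, 3.139, -0.008]
ft_force: [-0.7, -0.5, -0.3]
grip_width: 0.999
(array([-36.0259, -27.5092,   0.7161]), array([-0.0054,  0.0006, -0.011 ]))
```

```bash
python3 -m creep '[[[1,-20,-15,0,0,0,0],[1,-36,-28,0,0,0,0],[1,-36,-28,30,0,0,0],[1,-36,-28,60,0,0,0],[1,-36,-28,60,0,0,0]]]'; python3 - <<'E'
from h import *
print(togo((.6495,-.0288,.040),np.radians(176.4)))
p=ctrl.camera_params("wrist");im=ctrl.get_image("wrist");cv2.imwrite("pics/w1.png",im[:,:,::-1]);np.savez("w1.npz",K=p["K"],pose=p["pose"])
E
```

```text
time: 2.1
position: [0.6449, -0.0189, 0.1289]
tool_rot: [-0.098, -3.131, 0.001]
ft_force: [-0.8, 1.2, -0.6]
grip_width: 1.001
(array([-6.0524, -9.4829, 88.811 ]), array([-0.0007, -0.0095,  0.0002]))
```

View pics/w1.png

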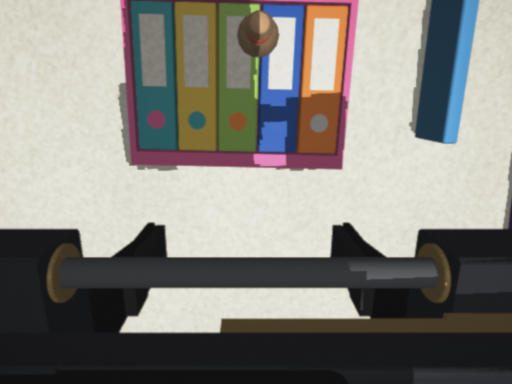

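The wrist view shows the far lip's outer edge from (132,166) to (343,168), the fingers clear behind it, and the skittle standing at (258,35).

```bash
python3 - <<'E'
from h import *
z=np.load("w1.npz");p={"K":z["K"],"pose":z["pose"]}
im=cv2.imread("pics/w1.png")[:,:,::-1].copy()
m=mask(im,(150,80,40),(179,255,255),(100,100,400,200))
E=[]
for u in range(140,340,8):
    ys=np.nonzero(m[:,u])[0]
    if len(ys):E.append((u,ys.max()+.5))
w=ray("",E,.056,p);k=np.polyfit(w[:,1],w[:,0],1);print(E[0],E[-1],"lip x at y=-.02",np.polyval(k,-.02),"tray yaw",-np.degrees(np.arctan(k[0])), np.std(w[:,0]-np.polyval(k,w[:,1])))
print(ray("",[(132,166),(343,168)],.056,p))
print(togo((.6495,-.0288,.040),np.radians(176.4)))
E
```

```text
(140, np.float64(164.5)) (332, np.float64(167.5)) lip x at y=-.02 0.6229130554306258 tray yaw -4.818738556937261 0.00029600389871197233
[[ 0.6169 -0.1121  0.056 ]
 [ 0.6293  0.0573  0.056 ]]
(array([-4.0493, -9.6076, 91.6438]), array([-0.0004, -0.0055,  0.0005]))
```

```bash
python3 -m creep '[[[1,-4,-9,20,0,0,0],[1,-4,-9,50,0,0,0],[1,-4,-9,75,0,0,0],[1,-4,-9,90,0,0,0],[1,-4,-9,90,0,0,0]]]'; python3 -m creep '[[[1,0,0,0,0,0,0]]]'; python3 - <<'E'
from h import *
print(togo((.6495,-.0288,.040),np.radians(176.4)),ctrl.get_state()["ft_force"])
E
```

```text
time: 2.65
position: [0.6511, -0.0284, 0.0431]
tool_rot: [-0.098, -3.138, -0.0]
ft_force: [-1.0, 0.6, -0.0]
grip_width: 0.997
time: 2.75
position: [0.6531, -0.0287, 0.0456]
tool_rot: [0.098, 3.138, 0.0]
ft_force: [0.6, 0.4, 0.8]
grip_width: 1.0
(array([ 3.6163, -0.3517,  5.6204]), array([0.0002, 0.002 , 0.0004])) [0.6419 0.364  0.8071]
```

```bash
python3 -m creep '[[[1,3,0,3,0,0,0],[1,6,0,6,0,0,0],[1,9,0,6,0,0,0],[1,11,0,6,0,0,0],[1,13,0,6,0,0,0]]]'; for i in 1; do python3 -m creep '[[[1,1.5,0,0,0,0,0],[1,3,0,0,0,0,0],[1,4.5,0,0,0,0,0],[1,6,0,0,0,0,0],[1,8,0,0,0,0,0]]]'; done; python3 -m creep '[[[1,2,0,0,0,0,0],[1,4,0,0,0,0,0],[1,6,0,0,0,0,0],[1,8,0,0,0,0,0],[1,10,0,0,0,0,0]]]'
```

```text
time: 3.25
position: [0.639, -0.028, 0.0384]
tool_rot: [0.099, 3.14, 0.0]
ft_force: [-1.6, -0.0, 1.0]
grip_width: 0.997
time: 3.75
position: [0.631, -0.0275, 0.0381]
tool_rot: [0.098, 3.14, 0.0]
ft_force: [0.3, -0.8, 0.4]
grip_width: 1.003
time: 4.25
position: [0.621, -0.0269, 0.0381]
tool_rot: [0.099, 3.14, 0.0]
ft_force: [-0.0, -0.4, 1.1]
grip_width: 0.998
```

Contact should have come by now, so I'll look.

```bash
python3 - <<'E'
from h import *
s=ctrl.get_state();print(s["ft_force"],s["position"])
p=ctrl.camera_params("wrist");im=ctrl.get_image("wrist");cv2.imwrite("pics/w2.png",im[:,:,::-1])
cv2.imwrite("pics/w2.png",cv2.hconcat([cv2.resize(im[:,:,::-1],(400,300)),cv2.resize(ctrl.get_image("scene")[120:300,180:400][:,:,::-1],(400,300))]))
E
```

```text
[-0.0127 -0.3754  1.1396] [ 0.621  -0.0269  0.0381]
```

View pics/w2.png

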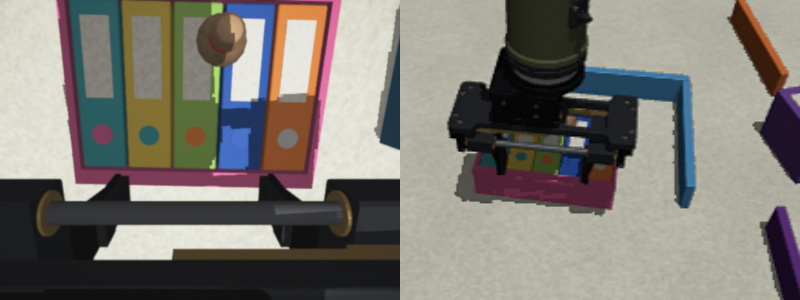

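```bash
python3 -m creep '[[[1,1,0,0,0,0,0],[1,2,0,0,0,0,0],[1,3,0,0,0,0,0],[1,4,0,0,0,0,0],[1,5,0,0,0,0,0]]]'; python3 - <<'E'
from h import *
s=ctrl.get_state();print(s["ft_force"],s["torque"],s["position"])
p=ctrl.camera_params("wrist");im=ctrl.get_image("wrist")
m=mask(im,(150,80,40),(179,255,255),(100,200,400,260))
E=[]
for u in range(180,320,6):
    ys=np.nonzero(m[:,u])[0]
    if len(ys):E.append((u,ys.max()+.5))
w=ray("",E,.056,p);k=np.polyfit(w[:,1],w[:,0],1);print(E[0],E[-1],"lip x at y=-.027",np.polyval(k,-.027),"tray yaw",-np.degrees(np.arctan(k[0])))
cv2.imwrite("pics/w3.png",cv2.resize(im[180:330,100:400][:,:,::-1],None,fx=2.6,fy=2.6))
E
```

```text
time: 4.85
position: [0.6161, -0.0266, 0.0381]
tool_rot: [0.099, 3.14, 0.0]
ft_force: [-0.2, -0.6, -0.1]
grip_width: 0.999
[-0.2122 -0.6487 -0.1265] [ 0.0206  0.0147 -0.0217] [ 0.6161 -0.0266  0.0381]
(180, np.float64(244.5)) (318, np.float64(247.5)) lip x at y=-.027 0.6223249367379775 tray yaw -4.703812723237861
```

View pics/w3.png

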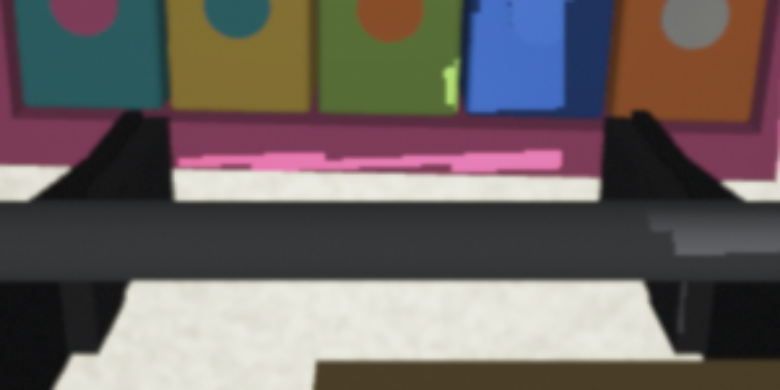

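```bash
python3 - <<'E'
from h import *
s=ctrl.get_state();Rt=R.from_rotvec(s["tool_rot"])
im={n:ctrl.get_image(n) for n in("scene","wrist")}
out=[]
for n in("scene","wrist"):
    p=ctrl.camera_params(n);T=np.linalg.inv(p["pose"]);print(n,p["pose"][:3,3],p["pose"][:3,2])
    a=im[n][:,:,::-1].copy()
    a=cv2.resize(a,None,fx=3,fy=3,interpolation=2)
    for dx in(-.0095,.0095):
      for dy in(-.0435,-.0585,.0435,.0585):
        q=s["position"]+Rt.apply([dx,dy,0]);c=T[:3,:3]@q+T[:3,3];u=p["K"]@c;u=u[:2]/u[2]
        print(dx,dy,u);cv2.circle(a,tuple(int(v*3+1) for v in u),2,(0,255,255),-1)
    out.append(a)
a=out[0][480:780,600:990];b=out[1][540:990,300:1200]
b=cv2.resize(b,(780,390));a=cv2.resize(a,(273,210))
c=np.zeros((600,780,3),np.uint8);c[:390]=b;c[390:600,:273]=a
cv2.imwrite("pics/w4.png",c)
E
```

```text
scene [ 1.0745 -0.0053  0.6525] [-0.6848 -0.0407 -0.7276]
-0.0095 -0.0435 [237.9707 230.1394]
-0.0095 -0.0585 [231.1415 229.3598]
-0.0095 0.0435 [278.0297 234.7126]
-0.0095 0.0585 [285.0149 235.51  ]
0.0095 -0.0435 [239.4186 223.2228]
0.0095 -0.0585 [232.7013 222.4674]
0.0095 0.0435 [278.8139 227.6528]
0.0095 0.0585 [285.682  228.4251]
wrist [ 0.5424 -0.0228  0.2285] [ 0.2662 -0.0175 -0.9638]
-0.0095 -0.0435 [179.5875 237.8698]
-0.0095 -0.0585 [155.3192 237.8849]
-0.0095 0.0435 [320.4055 237.7827]
-0.0095 0.0585 [344.6951 237.7677]
0.0095 -0.0435 [177.8202 208.6866]
0.0095 -0.0585 [152.9386 208.7039]
0.0095 0.0435 [322.1981 208.586 ]
0.0095 0.0585 [347.102  208.5687]
```

View pics/w4.png

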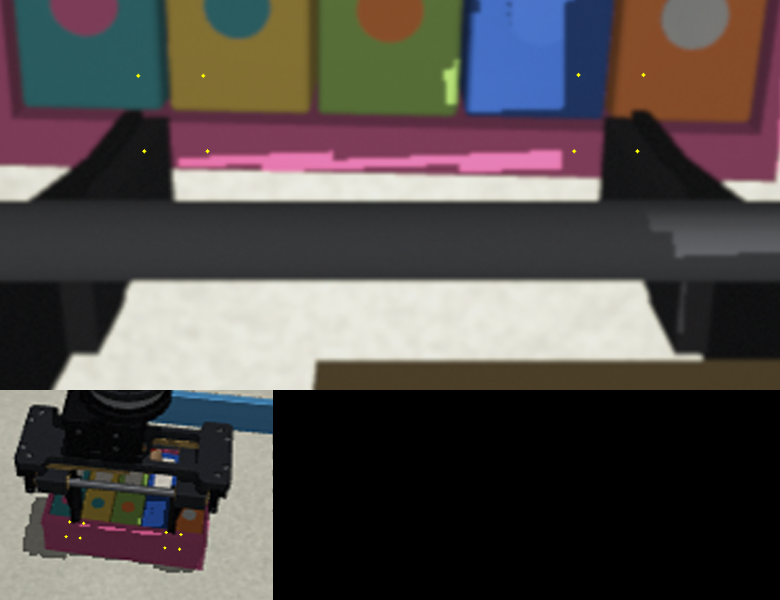

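The fingers have no force on them. The image shows the real tips about 25 mm higher than the reported TCP, because the open fingers arc back, so they passed over the lip. I'll back off, close to about 0.3 so the tips extend, and check.

```bash
python3 -m creep '[[[1,0,0,-15,0,0,0],[1,-20,0,-20,0,0,0],[1,-38,0,-20,0,0,0],[0.3,-38,0,-20,0,0,0],[0.3,-38,0,-20,0,0,0]]]' 20; python3 -m creep '[[[0.3,0,0,0,0,0,0],[0.3,0,0,0,0,0,0],[0.3,0,0,10,0,0,0],[0.3,0,0,20,0,0,0],[0.3,0,0,20,0,0,0]]]'; python3 - <<'E'
from h import *
s=ctrl.get_state();Rt=R.from_rotvec(s["tool_rot"]);print(s["position"],s["ft_force"],s["grip_width"])
out=[]
for n in("wrist","scene"):
    a=ctrl.get_image(n)
    p=ctrl.camera_params(n);T=np.linalg.inv(p["pose"])
    a=cv2.resize(a[:,:,::-1],None,fx=4,fy=4,interpolation=2)
    for dx in(-.0095,.0095):
      for dy in(-.013,-.028,.013,.028):
        q=s["position"]+Rt.apply([dx,dy,0]);c=T[:3,:3]@q+T[:3,3];u=p["K"]@c;u=u[:2]/u[2]
        cv2.circle(a,tuple(int(v*4+1) for v in u),2,(0,255,255),-1)
    out.append(a)
a=cv2.resize(out[0][520:1120,400:1600],(800,400))[:300];b=out[1][740:1040,680:1480]
cv2.imwrite("pics/w5.png",cv2.vconcat([a,b]))
E
```

```text
time: 5.5
position: [0.6539, -0.0291, 0.0586]
tool_rot: [-0.099, -3.14, 0.0]
ft_force: [-0.0, -0.4, -0.4]
grip_width: 0.894
time: 6.0
position: [0.6521, -0.0288, 0.0355]
tool_rot: [-0.098, -3.136, 0.0]
ft_force: [-0.3, 1.0, -0.1]
grip_width: 0.45
[ 0.6521 -0.0288  0.0355] [-0.339   0.9871 -0.0681] 0.4498904411145742
```

View pics/w5.png

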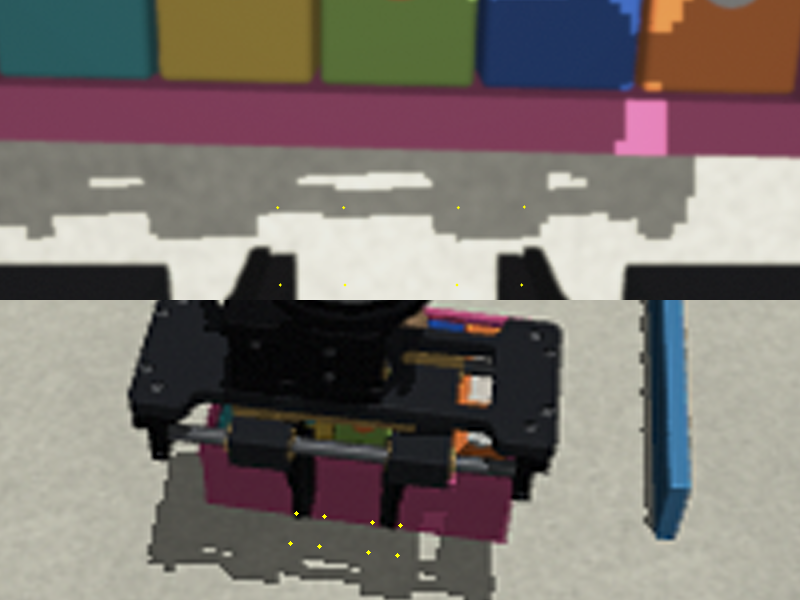

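The fingers slide on a straight guide, yet they still image about 25 mm above the reported TCP in both views (scene tips at (300,515) and (390,525) against dots near row 545). I'll lower by 22 mm while watching the force; that is safe for the table even if the reported TCP is right.

```bash
python3 -m creep '[[[0.3,0,0,6,0,0,0],[0.3,0,0,12,0,0,0],[0.3,0,0,18,0,0,0],[0.3,0,0,22,0,0,0],[0.3,0,0,22,0,0,0]]]'; python3 -m creep '[[[0.3,3,0,0,0,0,0],[0.3,6,0,0,0,0,0],[0.3,9,0,0,0,0,0],[0.3,12,0,0,0,0,0],[0.3,14,0,0,0,0,0]]]'; python3 -m creep '[[[0.3,1,0,0,0,0,0],[0.3,2,0,0,0,0,0],[0.3,3,0,0,0,0,0],[0.3,4,0,0,0,0,0],[0.3,5,0,0,0,0,0]]]';python3 -m creep '[[[0.3,1,0,0,0,0,0],[0.3,2,0,0,0,0,0],[0.3,3,0,0,0,0,0],[0.3,4,0,0,0,0,0],[0.3,5,0,0,0,0,0]]]'
```

```text
time: 6.6
position: [0.6534, -0.0289, 0.0151]
tool_rot: [-0.099, -3.139, 0.0]
ft_force: [-0.1, 0.2, 0.5]
grip_width: 0.298
time: 7.1
position: [0.6398, -0.028, 0.0163]
tool_rot: [0.099, 3.14, 0.0]
ft_force: [0.3, 0.5, 0.4]
grip_width: 0.298
time: 7.6
position: [0.6353, -0.0278, 0.0161]
tool_rot: [0.099, 3.14, 0.0]
ft_force: [2.0, 0.4, -0.8]
grip_width: 0.301
time: 8.1
position: [0.6304, -0.0273, 0.0162]
tool_rot: [0.098, 3.139, 0.0]
ft_force: [3.1, 1.6, -2.1]
grip_width: 0.299
```

Contact with the lip at about 3 N. I'll drag steadily.

```bash
python3 -m creep '[[[0.3,1.5,0,0,0,0,0],[0.3,3.5,0,0,0,0,0],[0.3,6,0,0,0,0,0],[0.3,9,0,0,0,0,0],[0.3,12,0,0,0,0,0]]]'; python3 -m creep '[[[0.3,3,0,0,0,0,0],[0.3,6,0,0,0,0,0],[0.3,9,0,0,0,0,0],[0.3,12,0,0,0,0,0],[0.3,15,0,0,0,0,0]]]';python3 -m creep '[[[0.3,3,0,0,0,0,0],[0.3,6,0,0,0,0,0],[0.3,9,0,0,0,0,0],[0.3,12,0,0,0,0,0],[0.3,15,0,0,0,0,0]]]';python3 -m creep '[[[0.3,3,0,0,0,0,0],[0.3,6,0,0,0,0,0],[0.3,9,0,0,0,0,0],[0.3,11,0,0,0,0,0],[0.3,13,0,0,0,0,0]]]'; python3 - <<'E'
from h import *
s=ctrl.get_state();print(s["ft_force"],s["position"],s["torque"])
p=ctrl.camera_params("wrist");im=ctrl.get_image("wrist")
m=mask(im,(150,80,40),(179,255,255),(60,200,450,262))
E=[]
for u in range(60,450,6):
    ys=np.nonzero(m[:,u])[0]
    if len(ys)>3:E.append((u,ys.max()+.5))
w=ray("",E,.056,p);k=np.polyfit(w[:,1],w[:,0],1);r=np.abs(w[:,0]-np.polyval(k,w[:,1]));g=r<.002;k=np.polyfit(w[g,1],w[g,0],1)
print(E[0],E[-1],"lip x at y=-.027",np.polyval(k,-.027),"tray yaw",-np.degrees(np.arctan(k[0])),g.sum(),len(g))
t=ctrl.get_image("scene")
cv2.imwrite("pics/w6.png",cv2.hconcat([cv2.resize(im[:,:,::-1],(400,300)),cv2.resize(t[110:275,170:390][:,:,::-1],(400,300))]))
E
```

```text
time: 8.6
position: [0.618, -0.027, 0.0162]
tool_rot: [0.099, 3.14, -0.0]
ft_force: [3.6, -0.6, -1.7]
grip_width: 0.302
time: 9.1
position: [0.603, -0.0258, 0.0162]
tool_rot: [0.099, 3.14, 0.0]
ft_force: [3.6, -0.1, -1.2]
grip_width: 0.307
time: 9.6
position: [0.5881, -0.0248, 0.0161]
tool_rot: [0.099, 3.14, 0.0]
ft_force: [4.7, -0.7, -1.2]
grip_width: 0.294
time: 10.1
position: [0.5751, -0.024, 0.0161]
tool_rot: [0.099, 3.14, 0.0]
ft_force: [4.5, -0.3, -0.3]
grip_width: 0.301
[ 4.455  -0.3374 -0.2804] [ 0.5751 -0.024   0.0161] [-0.0395 -0.8883  0.0525]
(72, np.float64(216.5)) (426, np.float64(203.5)) lip x at y=-.027 0.5625508712899804 tray yaw -3.618788637935152 58 60
```

View pics/w6.png

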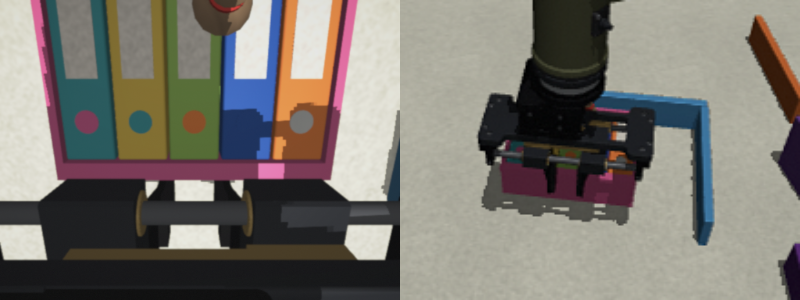

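Skittle upright at (222,15); the tray is now square to the rail (yaw −3.6°) and about 30 mm from it; friction about 4.3 N. I'll go 15 mm more, then creep.

```bash
python3 -m creep '[[[0.3,2,0,0,0,0,0],[0.3,4,0,0,0,0,0],[0.3,6,0,0,0,0,0],[0.3,8,0,0,0,0,0],[0.3,10,0,0,0,0,0]]]'; python3 -m creep '[[[0.3,2,0,0,0,0,0],[0.3,4,0,0,0,0,0],[0.3,5.5,0,0,0,0,0],[0.3,6.5,0,0,0,0,0],[0.3,7.5,0,0,0,0,0]]]'; python3 -m creep '[[[0.3,0.8,0,0,0,0,0],[0.3,1.6,0,0,0,0,0],[0.3,2.2,0,0,0,0,0],[0.3,2.8,0,0,0,0,0],[0.3,3.4,0,0,0,0,0]]]'; python3 -m creep '[[[0.3,0.5,0,0,0,0,0],[0.3,1,0,0,0,0,0],[0.3,1.5,0,0,0,0,0],[0.3,2,0,0,0,0,0],[0.3,2.5,0,0,0,0,0]]]'
```

```text
time: 10.7
position: [0.5652, -0.0234, 0.0161]
tool_rot: [0.099, 3.14, 0.0]
ft_force: [4.1, -0.3, 0.1]
grip_width: 0.298
time: 11.2
position: [0.5578, -0.0229, 0.0161]
tool_rot: [0.099, 3.14, 0.0]
ft_force: [4.3, 0.6, -0.6]
grip_width: 0.301
time: 11.7
position: [0.5544, -0.0227, 0.0161]
tool_rot: [0.099, 3.14, 0.0]
ft_force: [5.1, 0.8, 0.3]
grip_width: 0.3
time: 12.2
position: [0.5519, -0.0225, 0.0161]
tool_rot: [0.098, 3.14, 0.0]
ft_force: [4.3, -0.2, 0.7]
grip_width: 0.3
```

```bash
python3 -m creep '[[[0.3,0.5,0,0,0,0,0],[0.3,1,0,0,0,0,0],[0.3,1.5,0,0,0,0,0],[0.3,2,0,0,0,0,0],[0.3,2.5,0,0,0,0,0]]]' | grep -E 'pos|ft_f'; python3 -m creep '[[[0.3,0.5,0,0,0,0,0],[0.3,1,0,0,0,0,0],[0.3,1.4,0,0,0,0,0],[0.3,1.7,0,0,0,0,0],[0.3,2,0,0,0,0,0]]]' | grep -E 'pos|ft_f'
```

```text
position: [0.5494, -0.0224, 0.0161]
ft_force: [4.8, 0.4, 0.2]
position: [0.5474, -0.0223, 0.0161]
ft_force: [4.8, -0.6, 0.7]
```

```bash
python3 -m creep '[[[0.3,0.3,0,0,0,0,0],[0.3,0.6,0,0,0,0,0],[0.3,0.9,0,0,0,0,0],[0.3,1.2,0,0,0,0,0],[0.3,1.5,0,0,0,0,0]]]' | grep -E 'pos|ft_f'
```

```text
position: [0.5459, -0.0222, 0.0161]
ft_force: [3.9, -0.1, 0.7]
```

```bash
python3 -m creep '[[[0.3,0.3,0,0,0,0,0],[0.3,0.6,0,0,0,0,0],[0.3,0.9,0,0,0,0,0],[0.3,1.2,0,0,0,0,0]]]' | grep -E 'pos|ft_f'
```

```text
position: [0.5447, -0.0221, 0.0161]
ft_force: [4.8, -1.0, -0.0]
```

```bash
python3 -m creep '[[[0.3,0.3,0,0,0,0,0],[0.3,0.6,0,0,0,0,0],[0.3,0.9,0,0,0,0,0],[0.3,1.2,0,0,0,0,0]]]' | grep -E 'pos|ft_f'
```

```text
position: [0.5435, -0.022, 0.0161]
ft_force: [5.4, -1.7, 0.9]
```

```bash
python3 -m creep '[[[0.3,0.3,0,0,0,0,0],[0.3,0.6,0,0,0,0,0],[0.3,0.9,0,0,0,0,0]]]' | grep -E 'pos|ft_f'
```

```text
position: [0.5434, -0.0219, 0.0161]
ft_force: [6.1, 0.2, -1.0]
```

```bash
python3 -m creep '[[[0.3,0.3,0,0,0,0,0],[0.3,0.6,0,0,0,0,0]]]' | grep -E 'pos|ft_f'
```

```text
position: [0.5434, -0.0219, 0.0162]
ft_force: [8.4, 1.2, -2.5]
```

Rail contact at x = 0.5434, force now rising. I'll ease up to about 11.5 N and hold.

```bash
python3 -m creep '[[[0.3,0.2,0,0,0,0,0],[0.3,0.4,0,0,0,0,0],[0.3,0.6,0,0,0,0,0]]]' | grep -E 'pos|ft_f'
```

```text
position: [0.5434, -0.0218, 0.0163]
ft_force: [9.6, -0.7, -3.6]
```

```bash
python3 -m creep '[[[0.3,0.1,0,0,0,0,0],[0.3,0.2,0,0,0,0,0]]]' | grep -E 'pos|ft_f'
```

```text
position: [0.5434, -0.0218, 0.0163]
ft_force: [10.0, -0.7, -3.5]
```

```bash
python3 -m creep '[[[0.3,0.2,0,0,0,0,0],[0.3,0.4,0,0,0,0,0],[0.3,0.5,0,0,0,0,0]]]' | grep -E 'pos|ft_f';for i in 1 2 3; do python3 -m creep '[[[0.3,0,0,0,0,0,0]]]' | grep -E 'ft_f'; done
```

```text
position: [0.5434, -0.0219, 0.0165]
ft_force: [9.7, -0.3, -4.2]
ft_force: [10.0, -0.8, -4.1]
ft_force: [11.5, -1.0, -4.2]
ft_force: [10.8, 0.6, -3.4]
```

```bash
python3 -m creep '[[[0.3,0.2,0,0,0,0,0],[0.3,0.4,0,0,0,0,0]]]' | grep -E 'pos|ft_f';for i in 1 2 3 4 5; do python3 -m creep '[[[0.3,0,0,0,0,0,0],[0.3,0,0,0,0,0,0]]]' | grep -E 'ft_f'; done
```

```text
position: [0.5434, -0.0218, 0.0167]
ft_force: [10.7, 1.0, -4.3]
ft_force: [11.6, -0.8, -3.7]
ft_force: [11.1, -1.2, -3.7]
ft_force: [11.4, -0.0, -3.6]
ft_force: [11.1, -0.2, -4.3]
ft_force: [11.0, -0.1, -4.0]
```

Held about 1 s at around 11.2 N on the wrist, so roughly 6.8 N on the rail after friction. Now I'll back off and lift.

```bash
python3 -m creep '[[[0.3,-1.5,0,0,0,0,0],[0.3,-4,0,0,0,0,0],[0.3,-9,0,0,0,0,0],[0.3,-16,0,0,0,0,0],[0.3,-24,0,0,0,0,0]]]' | grep -E 'pos|ft_f'; python3 -m creep '[[[0.3,-4,0,-20,0,0,0],[0.3,-4,0,-60,0,0,0],[0.3,-4,0,-110,0,0,0],[0.3,-4,0,-150,0,0,0],[0.3,-4,0,-150,0,0,0]]]' | grep -E 'pos|ft_f'; python3 - <<'E'
from h import *
s=ctrl.get_state();print(s["joint_positions"],s["time"])
t=ctrl.get_image("wrist");p=ctrl.camera_params("wrist");np.savez("w7.npz",K=p["K"],pose=p["pose"])
cv2.imwrite("pics/w7.png",t[:,:,::-1])
E
```

```text
position: [0.5635, -0.0233, 0.0155]
ft_force: [-0.3, 0.4, -0.2]
position: [0.5724, -0.0239, 0.1726]
ft_force: [0.5, -0.0, 1.0]
[-0.3466  0.1617  0.383   1.7018 -0.0642  1.2797  1.5574] 18.3
```

View pics/w7.png

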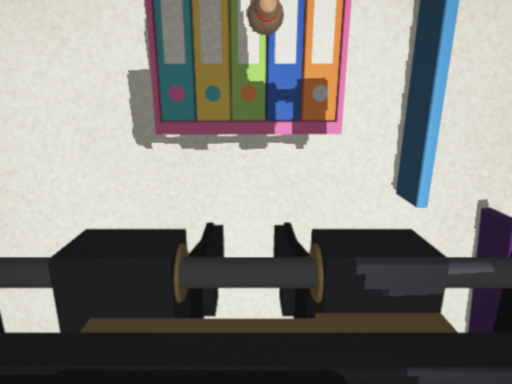

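The lip runs from (156,134) to (343,133), the skittle stands at (266,12), and the divider is at the right. Next I'll measure the gap and the side-push pose.

```bash
python3 - <<'E'
from h import *
z=np.load("w7.npz");p={"K":z["K"],"pose":z["pose"]}
im=cv2.imread("pics/w7.png")[:,:,::-1].copy()
th=np.radians(-3.6);ex=np.array([np.cos(th),np.sin(th)]);ey=np.array([-np.sin(th),np.cos(th)])
uv=lambda w:np.c_[w[:,:2]@ex,w[:,:2]@ey]*1000
m=mask(im,(150,70,40),(179,255,255),(100,60,400,160))
E=[(u,np.nonzero(m[:,u])[0].max()+.5) for u in range(165,336,6) if m[:,u].any()]
w=ray("",E,.056,p);k=np.polyfit(w[:,1],w[:,0],1);print("yaw",-np.degrees(np.arctan(k[0])),"lip u",uv(w)[[0,-1]])
L=[(np.nonzero(m[y,:])[0].min()-.5) for y in range(126,132)];Rr=[(np.nonzero(m[y,:])[0].max()+.5) for y in range(126,132)]
print("right v",uv(ray("",[(np.median(L),129)],.056,p)),"left",uv(ray("",[(np.median(Rr),129)],.056,p)))
mb=mask(im,(95,90,105),(115,255,255),(390,20,480,195))
E=[(np.nonzero(mb[y])[0].min()-.5,y) for y in range(20,190,10) if mb[y].any()]
print("divider inner top",uv(ray("",E,.05,p))[::4])
u,v=475.,-100.
q=(u*ex+v*ey)/1000;print(q,togo((q[0],q[1],.172),np.radians(86.4)))
E
```

```text
yaw -3.5419168592672 lip u [[528.2113 -64.0081]
 [528.3794  87.6708]]
right v [[524.1891 -73.1742]] left [[524.3745  95.0454]]
divider inner top [[434.2302 174.2361]
 [465.791  174.8388]
 [499.342  174.5827]
 [535.0785 174.3099]
 [573.2213 174.0187]]
[ 0.4678 -0.1296] (array([  95.8194, -112.1682,   -3.4055]), array([0.0052, 0.0035, 1.5707]))
```

The tray is square (yaw −3.54°) and 79 mm short of the divider; its right face is at v = −73 mm. I'll move round to the right side, turning 90°.

```bash
python3 -m creep '[[[0.6,10,-20,0,0,0,0.149],[0.6,30,-45,0,0,0,0.298],[0.6,50,-70,0,0,0,0.447],[0.6,70,-90,0,0,0,0.596],[0.6,86,-112,0,0,0,0.745]]]' | grep -E 'pos|ft_f'; python3 -m creep '[[[0.6,0,0,0,0,0,0.149],[0.6,0,0,0,0,0,0.298],[0.6,0,0,0,0,0,0.447],[0.6,0,0,0,0,0,0.596],[0.6,0,0,0,0,0,0.745]]]' | grep -E 'pos|ft_f';  python3 -m creep '[[[0.6,0,0,0,0,0,0.08],[0.6,0,0,0,0,0,0.08],[0.6,0,0,0,0,0,0.08]]]'; python3 - <<'E'
from h import *
print(ctrl.get_state()["joint_positions"])
th=np.radians(-3.6);ex=np.array([np.cos(th),np.sin(th)]);ey=np.array([-np.sin(th),np.cos(th)])
q=(.465*ex-.100*ey);print(togo((q[0],q[1],.006),np.radians(86.45)))
E
```

```text
position: [0.4731, -0.1304, 0.1642]
ft_force: [-0.5, -0.5, -0.5]
position: [0.4742, -0.1297, 0.1643]
ft_force: [0.1, 0.4, -0.7]
time: 19.65
position: [0.4746, -0.1298, 0.165]
tool_rot: [-2.286, -2.153, 0.003]
ft_force: [0.6, -0.6, 0.1]
grip_width: 0.6
[-0.2791 -0.0102  0.4925  1.8868  0.0055  1.266   0.1518]
(array([ -0.1789, -16.5035, 158.9906]), array([-0.0023,  0.    ,  0.002 ]))
```

```bash
python3 -m creep '[[[0.6,0,-16,30,0,0,0.002],[0.6,0,-16,75,0,0,0.002],[0.6,0,-16,115,0,0,0.002],[0.6,0,-16,145,0,0,0.002],[0.6,0,-16,158,0,0,0.002]]]' | grep -E 'pos|ft_f'; python3 -m creep '[[[0.6,3,0,0,0,0,0],[0.6,6,0,0,0,0,0],[0.6,8,0,0,0,0,0]]]'; python3 - <<'E'
from h import *
th=np.radians(-3.6);ex=np.array([np.cos(th),np.sin(th)]);ey=np.array([-np.sin(th),np.cos(th)])
s=ctrl.get_state();print(s["position"][:2]@ex,s["position"][:2]@ey,togo(s["position"],np.radians(86.45)))
a=ctrl.get_image("scene");b=ctrl.get_image("wrist")
cv2.imwrite("pics/w8.png",cv2.hconcat([cv2.resize(b[:,:,::-1],(400,300)),cv2.resize(a[110:275,150:370][:,:,::-1],(400,300))]))
E
```

```text
position: [0.4566, -0.1286, 0.0049]
ft_force: [0.7, -0.7, -0.3]
time: 20.45
position: [0.4616, -0.1208, 0.0097]
tool_rot: [2.289, 2.149, 0.004]
ft_force: [-0.1, -0.7, 0.4]
grip_width: 0.599
0.4683097441642535 -0.09152719443962345 (array([0., 0., 0.]), array([ 0.0032, -0.0003, -0.0013]))
```

View pics/w8.png

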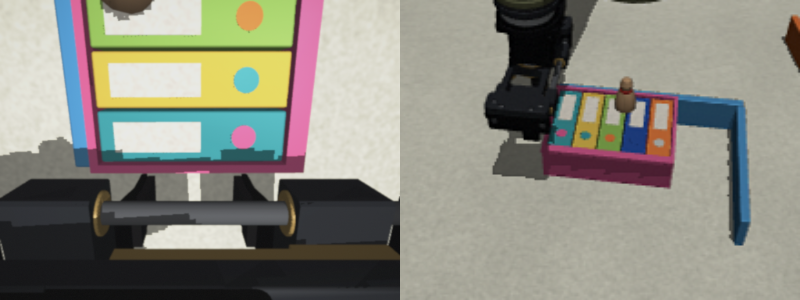

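The tray sits against the rail (left in the wrist view, x about 80), the skittle stands, and the fingers are just right of the tray. Now I'll push left.

```bash
python3 -m creep '[[[0.6,1.2,0,0,0,0,0],[0.6,2.4,0,0,0,0,0],[0.6,3.6,0,0,0,0,0],[0.6,4.8,0,0,0,0,0],[0.6,6,0,0,0,0,0]]]' | grep -E 'pos|ft_f'; python3 -m creep '[[[0.6,1,0,0,0,0,0],[0.6,2,0,0,0,0,0],[0.6,3,0,0,0,0,0],[0.6,4,0,0,0,0,0],[0.6,5,0,0,0,0,0]]]'; python3 -m creep '[[[0.6,1,0,0,0,0,0],[0.6,2,0,0,0,0,0],[0.6,3,0,0,0,0,0],[0.6,4,0,0,0,0,0],[0.6,5,0,0,0,0,0]]]'
```

```text
position: [0.4603, -0.1149, 0.008]
ft_force: [0.3, -0.7, -1.0]
time: 21.55
position: [0.4605, -0.1109, 0.008]
tool_rot: [2.292, 2.148, -0.001]
ft_force: [-0.8, -3.7, -0.3]
grip_width: 0.598
time: 22.05
position: [0.4609, -0.1049, 0.008]
tool_rot: [-2.291, -2.149, -0.0]
ft_force: [-0.3, -4.0, -0.6]
grip_width: 0.604
```

```bash
python3 -m creep '[[[0.6,1.5,0,0,0,0,0],[0.6,3.5,0,0,0,0,0],[0.6,6,0,0,0,0,0],[0.6,9,0,0,0,0,0],[0.6,12,-0.1,0,0,0,0]]]' | grep -E 'pos|ft_f'; python3 -m creep '[[[0.6,3,0,0,0,0,0],[0.6,6,0,0,0,0,0],[0.6,9,-0.1,0,0,0,0],[0.6,12,-0.1,0,0,0,0],[0.6,15,-0.1,0,0,0,0]]]' | grep -E 'pos|ft_f'; python3 -m creep '[[[0.6,3,0,0,0,0,0],[0.6,6,0,0,0,0,0],[0.6,9,-0.1,0,0,0,0],[0.6,12,-0.1,0,0,0,0],[0.6,15,-0.1,0,0,0,0]]]' | grep -E 'pos|ft_f'; python3 -m creep '[[[0.6,2.5,0,0,0,0,0],[0.6,5,0,0,0,0,0],[0.6,7,-0.1,0,0,0,0],[0.6,8.5,-0.1,0,0,0,0],[0.6,10,-0.1,0,0,0,0]]]'; python3 - <<'E'
from h import *
th=np.radians(-3.6);ex=np.array([np.cos(th),np.sin(th)]);ey=np.array([-np.sin(th),np.cos(th)])
s=ctrl.get_state();print(s["position"][:2]@ex,s["position"][:2]@ey)
p=ctrl.camera_params("wrist");im=ctrl.get_image("wrist")
m=mask(im,(150,70,40),(179,255,255),(90,190,420,230))
E=[]
for u in range(120,390,6):
    y=np.nonzero(m[:,u])[0]
    if len(y)>3:E.append((u,y.max()+.5))
w=ray("",E,.056,p);k=np.polyfit(w[:,0],w[:,1],1);g=np.abs(w[:,1]-np.polyval(k,w[:,0]))<.0015;k=np.polyfit(w[g,0],w[g,1],1)
print("side yaw",np.degrees(np.arctan(k[0])),g.sum(),len(g),"v",np.median(w[g][:,:2]@ey))
a=ctrl.get_image("scene")
cv2.imwrite("pics/w9.png",cv2.hconcat([cv2.resize(im[:,:,::-1],(400,300)),cv2.resize(a[110:275,170:390][:,:,::-1],(400,300))]))
E
```

```text
position: [0.4616, -0.0927, 0.008]
ft_force: [-0.0, -3.5, -1.3]
position: [0.4626, -0.0778, 0.0081]
ft_force: [0.5, -2.7, -0.9]
position: [0.4634, -0.0628, 0.0081]
ft_force: [1.9, -5.0, -2.9]
time: 24.05
position: [0.464, -0.0531, 0.0081]
tool_rot: [2.291, 2.149, 0.0]
ft_force: [0.9, -4.1, -1.7]
grip_width: 0.606
0.4663843296659647 -0.023886953754422114
side yaw -3.7349842690539408 45 45 v -0.009938896048337819
```

View pics/w9.png

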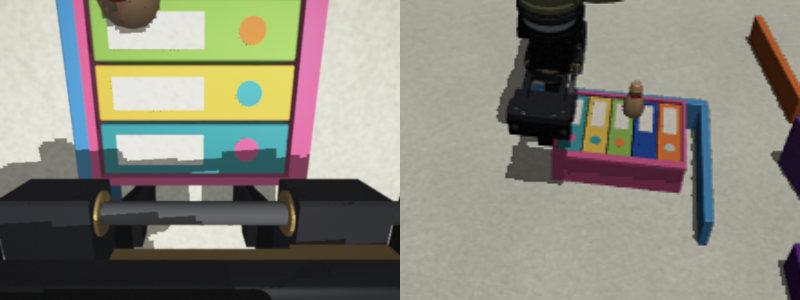

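About 15–20 mm remain; the tray is along the rail and the skittle stands at (634,100) in the right half. I'll ease off now.

```bash
python3 -m creep '[[[0.6,1,0,0,0,0,0],[0.6,2,0,0,0,0,0],[0.6,3,0,0,0,0,0],[0.6,4,0,0,0,0,0],[0.6,4.8,0,0,0,0,0]]]' | grep -E 'pos|ft_f'; for i in 1 2; do python3 -m creep '[[[0.6,0.5,0,0,0,0,0],[0.6,1,0,0,0,0,0],[0.6,1.5,0,0,0,0,0],[0.6,2,0,0,0,0,0],[0.6,2.5,0,0,0,0,0]]]' | grep -E 'pos|ft_f'; done
```

```text
position: [0.4642, -0.0483, 0.0081]
ft_force: [0.7, -4.9, -0.3]
position: [0.4644, -0.0459, 0.0081]
ft_force: [0.7, -4.6, 1.0]
position: [0.4645, -0.0434, 0.0081]
ft_force: [1.3, -5.1, -1.1]
```

```bash
python3 -m creep '[[[0.6,0.5,0,0,0,0,0],[0.6,1,0,0,0,0,0],[0.6,1.5,0,0,0,0,0],[0.6,2,0,0,0,0,0],[0.6,2.5,0,0,0,0,0]]]' | grep -E 'pos|ft_f'
```

```text
position: [0.4647, -0.0409, 0.0081]
ft_force: [0.8, -4.9, -0.7]
```

```bash
python3 -m creep '[[[0.6,0.4,0,0,0,0,0],[0.6,0.8,0,0,0,0,0],[0.6,1.2,0,0,0,0,0],[0.6,1.6,0,0,0,0,0],[0.6,2,0,0,0,0,0]]]' | grep -E 'pos|ft_f'
```

```text
position: [0.4648, -0.0389, 0.0081]
ft_force: [1.5, -4.6, 0.0]
```

```bash
python3 -m creep '[[[0.6,0.3,0,0,0,0,0],[0.6,0.6,0,0,0,0,0],[0.6,0.9,0,0,0,0,0],[0.6,1.2,0,0,0,0,0],[0.6,1.5,0,0,0,0,0]]]' | grep -E 'pos|ft_f'
```

```text
position: [0.4649, -0.0375, 0.0081]
ft_force: [1.3, -5.0, 0.1]
```

```bash
python3 -m creep '[[[0.6,0.3,0,0,0,0,0],[0.6,0.6,0,0,0,0,0],[0.6,0.9,0,0,0,0,0],[0.6,1.2,0,0,0,0,0]]]' | grep -E 'pos|ft_f'
```

```text
position: [0.465, -0.0362, 0.0081]
ft_force: [1.7, -4.3, -1.2]
```

```bash
python3 -m creep '[[[0.6,0.3,0,0,0,0,0],[0.6,0.6,0,0,0,0,0],[0.6,0.9,0,0,0,0,0]]]' | grep -E 'pos|ft_f'
```

```text
position: [0.465, -0.0354, 0.0081]
ft_force: [1.6, -4.6, -0.5]
```

```bash
python3 -m creep '[[[0.6,0.3,0,0,0,0,0],[0.6,0.6,0,0,0,0,0],[0.6,0.9,0,0,0,0,0]]]' | grep -E 'pos|ft_f'
```

```text
position: [0.4651, -0.0345, 0.0082]
ft_force: [1.1, -4.3, -0.8]
```

```bash
python3 -m creep '[[[0.6,0.3,0,0,0,0,0],[0.6,0.6,0,0,0,0,0],[0.6,0.9,0,0,0,0,0],[0.6,1.2,0,0,0,0,0]]]' | grep -E 'pos|ft_f'
```

```text
position: [0.4652, -0.0333, 0.0081]
ft_force: [0.9, -5.7, -0.4]
```

```bash
python3 -m creep '[[[0.6,0.3,0,0,0,0,0],[0.6,0.6,0,0,0,0,0],[0.6,0.9,0,0,0,0,0]]]' | grep -E 'pos|ft_f'
```

```text
position: [0.4652, -0.0324, 0.0081]
ft_force: [0.3, -5.7, -0.1]
```

```bash
python3 -m creep '[[[0.6,0.3,0,0,0,0,0],[0.6,0.6,0,0,0,0,0],[0.6,0.9,0,0,0,0,0]]]' | grep -E 'pos|ft_f'
```

```text
position: [0.4652, -0.0322, 0.0081]
ft_force: [1.3, -6.0, 0.5]
```

```bash
python3 -m creep '[[[0.6,0.3,0,0,0,0,0],[0.6,0.6,0,0,0,0,0],[0.6,0.9,0,0,0,0,0]]]' | grep -E 'pos|ft_f'
```

```text
position: [0.4652, -0.0323, 0.0081]
ft_force: [0.6, -9.1, 0.2]
```

Divider contact at y = −0.0323. I'll ease to about 11.5 N and hold.

```bash
python3 -m creep '[[[0.6,0.2,0,0,0,0,0],[0.6,0.4,0,0,0,0,0],[0.6,0.6,0,0,0,0,0]]]' | grep -E 'ft_f'; python3 -m creep '[[[0.6,0,0,0,0,0,0]]]' | grep -E 'ft_f'; python3 -m creep '[[[0.6,0,0,0,0,0,0]]]' | grep -E 'pos|ft_f'
```

```text
ft_force: [0.7, -10.2, 0.5]
ft_force: [1.3, -9.5, -0.1]
position: [0.4652, -0.0323, 0.0082]
ft_force: [1.4, -10.3, 0.5]
```

```bash
python3 -m creep '[[[0.6,0.2,0,0,0,0,0],[0.6,0.4,0,0,0,0,0],[0.6,0.6,0,0,0,0,0]]]' | grep -E 'ft_f'; for i in 1 2 3 4 5; do python3 -m creep '[[[0.6,0,0,0,0,0,0],[0.6,0,0,0,0,0,0]]]' | grep -E 'ft_f'; done
```

```text
ft_force: [1.0, -11.0, 1.1]
ft_force: [0.1, -11.4, 1.5]
ft_force: [0.0, -10.9, 1.1]
ft_force: [-0.0, -10.4, 0.1]
ft_force: [0.6, -11.0, 1.2]
ft_force: [0.7, -11.0, 0.7]
```

Subtracting about 4.8 N of friction, that is borderline for the divider. I'll add a touch.

```bash
python3 -m creep '[[[0.6,0.2,0,0,0,0,0],[0.6,0.4,0,0,0,0,0]]]' | grep -E 'ft_f'; for i in 1 2 3 4; do python3 -m creep '[[[0.6,0,0,0,0,0,0],[0.6,0,0,0,0,0,0]]]' | grep -E 'ft_f'; done
```

```text
ft_force: [1.1, -12.6, 0.6]
ft_force: [0.7, -11.4, 0.5]
ft_force: [0.8, -12.3, 1.7]
ft_force: [0.2, -12.4, 0.7]
ft_force: [-0.1, -12.6, 1.7]
```

Held at about 12.2 N on the wrist, roughly 7.4 N on the divider. Releasing, lifting and checking.

```bash
python3 -m creep '[[[0.6,-1.5,0,0,0,0,0],[0.6,-4,0,0,0,0,0],[0.6,-9,0,0,0,0,0],[0.6,-17,0,0,0,0,0],[0.6,-27,0,0,0,0,0]]]' | grep -E 'pos|ft_f'; python3 -m creep '[[[0.6,-15,0,-20,0,0,0],[0.6,-35,0,-50,0,0,0],[0.6,-70,0,-85,0,0,0],[0.6,-110,0,-120,0,0,0],[0.6,-150,0,-150,0,0,0]]]' | grep -E 'pos|ft_f';python3 -m creep '[[[0.6,0,0,0,0,0,0],[0.6,0,0,0,0,0,0]]]'; python3 - <<'E'
from h import *
th=np.radians(-3.6);ex=np.array([np.cos(th),np.sin(th)]);ey=np.array([-np.sin(th),np.cos(th)])
im=ctrl.get_image("top");a=ctrl.get_image("scene")
m=mask(im,(150,80,50),(179,255,255),(170,165,290,245))
c=np.vstack([c.reshape(-1,2) for c in cv2.findContours(m,cv2.RETR_EXTERNAL,2)[0] if cv2.contourArea(c)>15])
r=rect(ray("top",c,.056));print(r,"u,v",r[0]@ex,r[0]@ey)
cv2.imwrite("pics/end.png",cv2.hconcat([cv2.resize(im[120:270,100:300][:,:,::-1],(400,300),interpolation=2),cv2.resize(a[100:265,180:400][:,:,::-1],(400,300),interpolation=2)]))
E
```

```text
position: [0.4634, -0.0554, 0.008]
ft_force: [1.4, -0.4, 0.1]
position: [0.454, -0.2042, 0.1579]
ft_force: [1.9, -0.3, -0.6]
time: 33.45
position: [0.4542, -0.204, 0.1567]
tool_rot: [2.294, 2.146, 0.003]
ft_force: [0.2, -0.4, -0.5]
grip_width: 0.603
(array([474.9914,  61.4661]), (170.98468017578125, 126.15023803710938), 86.2393569946289) u,v 470.1945854204322 91.16980965377633
```

The picture limit is reached, so I'll check the skittle and the other toys numerically.

```bash
python3 - <<'E'
from h import *
def dif(n,f):
    a=cv2.imread(f)[:,:,::-1].astype(int);b=ctrl.get_image(n).astype(int);return (np.abs(a-b).max(2)>40).astype(np.uint8),b.astype(np.uint8)
d,t=dif("top","pics/top0.png")
for k,(x,y) in dict(carton=(122,197),stacker=(390,172),truck=(394,226),div=(185,170),purple=(150,113)).items(): print(k,d[y-14:y+14,x-14:x+14].sum())
ds,s=dif("scene","pics/scene0.png")
for k,(x,y) in dict(carton=(408,198),stacker=(103,205),truck=(123,163)).items(): print(k,ds[y-15:y+15,x-12:x+12].sum())
s0=cv2.imread("pics/scene0.png")[:,:,::-1].copy()
sk=np.array([.525,-.008])+np.array([.475-.560,.0615+.0233]);print("expected skittle",sk)
p=ctrl.camera_params("scene");T=np.linalg.inv(p["pose"])
def pr(x):
    c=p["K"]@(T[:3,:3]@x+T[:3,3]);return c[:2]/c[2]
for im,q in((s0,(.525,-.008)),(s,sk)):
    lo,hi=pr(np.r_[q,.053]),pr(np.r_[q,.105]);x,y=((lo+hi)/2).astype(int)
    m=mask(im,(3,60,30),(16,170,190),(x-9,y-20,x+10,y+16))
    ys,xs=np.nonzero(m);print("pred",lo,hi,"blob x",xs.min(),xs.max(),"y",ys.min(),ys.max(),len(xs))
E
```

```text
carton 0
stacker 96
truck 653
div 5
purple 0
carton 0
stacker 0
truck 0
expected skittle [0.44   0.0768]
pred [269.132  193.9449] [269.9889 178.0554] blob x 265 276 y 179 199 170
pred [304.9322 170.6338] [307.3653 154.7301] blob x 301 312 y 156 175 152
```

```bash
python3 -c "
from bench import ctrl
print(ctrl.close_job())"
```

```text
the job is handed in; nothing more can be done
None
```

The job is handed in: the tray sits in the corner against the blue rail and blue divider, and the skittle is still standing. It took about 34 s of the 72 s.

**How it went**
- **First hook missed.** I came in too high, because the fingertips imaged about 25 mm above the reported TCP. The fingers passed over the lip with no force on them, so I backed off, came in lower and hooked the lip.
- **Rail:** I dragged the tray in square and eased up the last centimetre at 5 mm/s or less. I held it about 1 s at around 11 N on the wrist, roughly 6.8 N on the rail after about 4.4 N of sliding friction.
- **Divider:** I nudged the tray left along the rail and held it there, ending at about 12.2 N on the wrist (12.6 N at most). That is roughly 7.4 N on the divider after friction. The contact forces on rail and divider are estimates.

**Last checks**

| Check | Result |
|---|---|
| Tray front vs rail face | 407.2 mm vs 406.6 mm |
| Tray left side vs divider face | 176.2 mm vs 177.2 mm (top camera) or 174.4 mm (wrist camera); the two disagree by about 3 mm |
| Tray yaw vs rail yaw | −3.8° vs −3.6° |
| Skittle | Same upright outline as at the start, at the expected place |
| Carton, stacker, truck | No change in the scene view |
| Truck and stacker, top view | Pixels changed there; I put this down to the arm or its shadow, which I did not confirm by eye |

I could not view the final picture because the viewing limit was reached, so these checks are numerical only.

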